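Ready the slicing board for a new loaf

ROBOT

A 6-joint arm with a two-finger parallel gripper is mounted at the origin on the work surface. World frame = base frame: x ahead of the robot, y to its left, z up, the work surface at z = 0. Lengths are in m, angles in degrees, forces in N, time in s.
With the tool pointing down it reaches from about 0.4 to 0.825 m from the base axis. Payload 7 kg.
Tool frame: the origin (TCP) lies midway between the tips of the shut fingers; the grasp point (between the pads) lies 19 mm behind it (r.grip_depth is the distance from the TCP to the grasp point, in m); z points along the fingers, y is the line along which they close (so a half turn about z gives the same grasp; the last joint's range is limited). The gripper opens to 88 mm and grips with 3 to 60 N. Pads are 19 mm wide; open, the fingers measure 130 mm over their backs; the gripper's body (78 mm by 193 mm) begins 47 mm behind the grasp point.
Start: joints at [89.215, 20.546, 0.682, 0, -70.136, -16.507], TCP at [0.201, 0.644, 0.227] pointing down, gripper open.
Joint ranges: [-176.03, 176.03], [-82.01, 121.73], [-58.28, 71.71], [-173.87, 95.51], [-174.79, -0.11], [-173.66, 173.66]. Speed limits (degrees/s): [136.94, 136.94, 172.46, 180, 180, 180].

INTERFACE

Orientations are given as [roll, pitch, yaw] about the fixed x, y, z axes, in that order (R = Rz(yaw) Ry(pitch) Rx(roll)).
In Python, from plant import r, capture, close_job, search_frame, outline_of gives the robot as it stands.
- The arm moves only by the shell command python3 -m creep 'ROWS' [FORCE]. ROWS is JSON, a list of rows, each a list of 7 numbers: the finger opening in mm, from 0 to 87.6, then the shift along the world's x, y, z in units of 25 mm (1.0 is 25 mm), then the turn, a rotation vector about the world's x, y, z in degrees. In form: [[hand, x, y, z, ax, ay, az], ...]. A call has 1 to 8 rows; each row shifts and turns the commanded pose from where the row before left it; what a row does not reach is not made up. A row lasts 1/12 s, in which the tool goes at most 41.7 mm and 7.16 degrees, less where a joint would pass 70% of its speed; a pose out of reach is approached as far as the arm can. A call is refused whole if a number of a shift passes 1 or a number of a turn 7.16, either way. A call with a gripper value outside its range is refused whole. The fingers move at their own pace and stop on an object; FORCE is the grip in N (left out, the last holds). Time passes only in rows, so rows that do not move let the fingers close. It gives the time, the measured TCP pose, the force, the opening and the grip force at its end, in the units of the state.
- r.get_state(): the state, without advancing time (a new reading comes with each control period).
- capture(name): name is "scene" or "top" or "wrist"; returns a dict with "frame" (384x512x3 uint8, red, green, blue), "K" (3x3 intrinsics, pixels), "origin" and "rotation" of the camera in the world. Camera axes: x right, y down, z forward; pixel columns grow to the right and rows downward; lengths in m; the calibration is good to about 2 mm. The wrist camera is an equidistant fisheye: a pixel r from the principal point sees the ray r / f radians off the axis. A picture is of the moment at which its call begins. There is no depth.
- close_job(): hands the job in; it is judged then, once.
Trained networks look in a picture, given as the dict that the camera call returned (one of the last four; its "shot" number tells which), for a name from the list of things; names that differ only in an ending like _2 or _b are one class to them, and where a whole thing is asked for, a point or a joint stands for the part that bears it (a point fixed in the world has none). Each returns a list of dicts, best first, with "conf" (0 to 1); they miss things now and then, are a little off and sometimes report something else, mostly with a low value. They report only what shows in the picture. A call takes as long as a camera call. They do not tell look-alikes from the thing itself.
- search_frame(picture, target): "bbox" ([left, top, right, bottom] in pixels, round what is visible of it).
- outline_of(picture, target): "region" (384x512 bool, what is visible of it) and "bbox" ([left, top, right, bottom] in pixels, round what is visible of it).
The state is a dict: "time_s": time; "joints": joint angles; "qd": joint speeds; "joint_torque": joint torques, N m; "tcp_pos": TCP position; "eef_rot": TCP orientation; "contact_force": force on the tool from outside, world axes, zero at the start; "moment": the same for the moment, N m; "gripper_width": finger opening in m; "gripper_force": force on a finger pad.
Only numpy, scipy, OpenCV 4.12 (cv2) and the standard library are available. Lean on these libraries where they do the work, as an engineer would, in place of code of your own. Each camera call takes 0.05 s, during which the arm holds its last target. There are 200 camera calls.

TASK

Get the bread slicing board ready for a new loaf: first turn the red slice counter anticlockwise all the way back to its zero stop, then set the aluminium straightedge down flat on the board, blue grip rib up, with one long edge flush against the board's raised dark cleat over the edge's whole length. Set it down gently rather than dropping or knocking it against the board, leave the counter at zero, and leave the other things on the worktop where they are.

Things in the scene. Friction and masses are not known exactly. Their poses are not given: they have to be found in the camera images.
- board: Bamboo slicing board, fixed, 220 mm (its x) by 320 mm (its y), 18 mm thick, z up. Origin: centre of its underside, on the worktop. A dark cleat, 16 mm wide, 320 mm long, stands 9 mm above the board's top along the whole edge on the +x side (away from the robot); its inner face, looking to -x, is at x = +94 mm. White marks on the cleat's top. The slice counter stands near its -x, +y corner.
- counter (a joint): Red slice-counter knob on a vertical axis. Value in rad: 0 at the zero stop, growing clockwise seen from above (to 2.6); stays where left; starts between 0.7 and 1.35. At 0 its grip bar lies along the board's x axis with the bar's white pointer towards a white tick at the board's near (-x) edge; at value v it is turned clockwise by v from there.
- counter_grip (a point): Point on the counter's axis at the height to grip its bar, 55 mm above the worktop. The bar is 49 mm long, 14 mm wide, from 32 to 62 mm above the worktop, on a round disc 52 mm across over a white base 76 mm across. The axis is at x = -55, y = +105 mm of the board.
- rule: Aluminium straightedge: plate 180 mm long (its x), 44 mm wide (its y), 6 mm thick, black ticks on both long edges; blue grip rib along the middle of its top, 110 mm long, 12 mm wide, its top 31 mm above the underside. Origin: centre of the underside; z up. Either long edge (22 mm from the centre line) may go against the cleat. 0.15 to 0.27 kg. Starts flat on the worktop left of the board.
- sugar_bowl: Glass sugar bowl with green glass lid, 108 mm across, 103 mm tall; origin at the centre of its underside. To be left alone.
- pepper_mill: Steel pepper mill, 60 mm across, 160 mm tall; origin at the centre of its underside. To be left alone.
- spatula: Yellow silicone spatula, 235 mm long, lying flat. To be left alone.
- saucer_a: White ceramic saucer, 144 mm across, 20 mm tall. To be left alone.
- saucer_b: Blue ceramic saucer, 144 mm across, 20 mm tall. To be left alone.
Things that resemble listed ones, but are neither listed nor needed, are in the scene too. Of the things like the rule, leave any that is purple; of the rest the smaller one is meant.

How it is judged:
By the outcome, as a careful person would: the job done as asked, in the order asked, and still so for the second after the job is handed in, with the robot touching nothing.
It also fails if it takes over 53 s, if anything falls off the work surface, if the arm or the gripper's body presses on something with over 40 N, if the wrist force passes 120 N, or if a joint passes its speed limit or range.

## Working session

There is one attempt and no reset: what is moved stays moved. The work goes in short steps, Python scripts to look and compute and a shell command to move; the robot and the scene stay as the last step left them, time stands still between calls to the robot, and variables do not carry over. Pictures are saved under pics/ and viewed, at most 10 in all, crops included, and the job is handed in when it is done.

```bash
ls; mkdir -p pics; python3 - <<'E'
from plant import *
import cv2,numpy as np,pickle
ps={}
for n in("scene","top"):
    p=capture(n);ps[n]=p
    cv2.imwrite(f"pics/{n}1.png",cv2.resize(p["frame"][:,:,::-1],(768,576),interpolation=cv2.INTER_CUBIC))
    print(n,p["K"].tolist(),np.round(p["origin"],4),np.round(p["rotation"],4).tolist())
    for t in("board","counter","rule","sugar_bowl","pepper_mill","saucer_a","spatula"):
        print(t,[(np.round(d["bbox"]).astype(int).tolist(),round(d["conf"],2)) for d in search_frame(p,t)])
pickle.dump(ps,open("ps.pkl","wb"))
print(r.get_state())
E
```

```text
pics
scene [[399.34282882290285, 0.0, 253.010152811502], [0.0, 399.34282882290285, 189.54147440087635], [0.0, 0.0, 1.0]] [ 1.3711 -0.077   1.0244] [-137.5767, 0.905, 80.3982]
board [([137, 180, 248, 263], 0.69)]
counter [([211, 180, 223, 200], 0.48)]
rule [([267, 138, 324, 175], 0.81), ([313, 180, 329, 224], 0.59), ([337, 126, 376, 154], 0.56)]
sugar_bowl [([151, 254, 190, 301], 0.66)]
pepper_mill [([314, 226, 338, 266], 0.74)]
saucer_a [([383, 180, 426, 206], 0.61), ([81, 191, 126, 224], 0.59), ([139, 181, 247, 260], 0.58)]
spatula [([211, 262, 297, 285], 0.86), ([137, 182, 247, 259], 0.26)]
top [[453.1566368828619, 0.0, 252.07936942400596], [0.0, 453.1566368828619, 187.66631135042323], [0.0, 0.0, 1.0]] [0.1878 0.0516 1.6577] [-167.8205, 0.1702, -91.9748]
board [([262, 151, 361, 229], 0.73)]
counter [([275, 203, 289, 216], 0.48)]
rule [([177, 230, 227, 290], 0.88), ([182, 166, 204, 214], 0.78), ([118, 247, 146, 299], 0.57), ([234, 120, 291, 138], 0.53)]
sugar_bowl [([308, 110, 339, 146], 0.68), ([96, 170, 130, 209], 0.28)]
pepper_mill [([195, 118, 213, 144], 0.75)]
saucer_a [([368, 194, 410, 230], 0.81), ([94, 170, 132, 211], 0.62), ([195, 117, 210, 144], 0.48)]
spatula [([197, 120, 213, 144], 0.69), ([232, 119, 291, 138], 0.68)]
{'time_s': 0.8, 'joints': array([ 8.92137239e+01,  2.05450807e+01,  6.81402584e-01, -4.50753728e-05,
       -7.01351926e+01, -1.65043515e+01]), 'qd': array([ 0.01586961,  0.05458772,  0.00772673, -0.07529405,  0.03057137,
       -0.08566199]), 'joint_torque': array([ 1.12615801e-04, -5.82277787e+01,  2.93303186e+01,  7.00256333e+00,
        1.27119516e-02, -1.00949188e-05]), 'tcp_pos': array([0.20066233, 0.64446004, 0.22657132]), 'eef_rot': array([-1.79998929e+02,  3.61470557e-04, -1.72906429e+01]), 'contact_force': array([-0.07999281,  0.50143514,  0.13016223]), 'moment': array([-0.03960258, -0.03090329,  0.01581975]), 'gripper_force': 0.0, 'gripper_width': 0.08791736953210674}
```

View pics/top1.png

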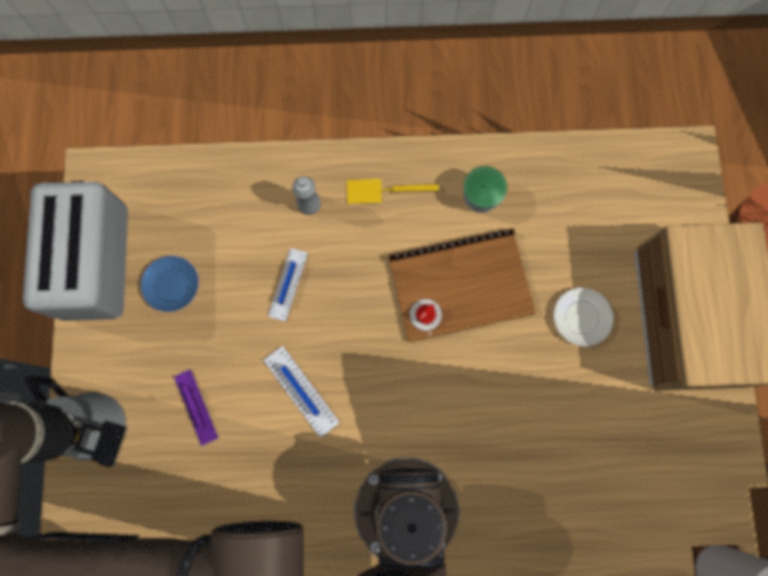

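View pics/scene1.png

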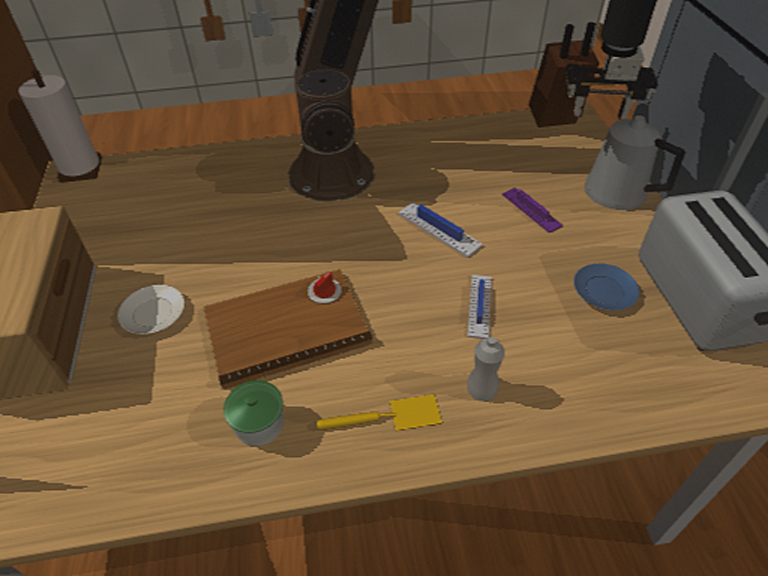

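The top view (768x576 pixels) shows three rule-like things. They are blue-ribbed small at (288,285), blue-ribbed large at (302,390) and purple at (195,407). The small blue one fits because purple is excluded and the smaller of the other two is meant. The board is at (462,285), with the counter at (426,314). Next I'll measure the poses by silhouette fits and make a confirming crop.

```bash
cat > h.py <<'E'
import numpy as np,cv2
from scipy.spatial.transform import Rotation as R
from scipy.optimize import minimize
def rot(p):
    a=np.array(p["rotation"]); return a if a.shape==(3,3) else R.from_euler("xyz",a,degrees=True).as_matrix()
def proj(p,X):
    c=(np.atleast_2d(X)-p["origin"])@rot(p); K=np.array(p["K"])
    if p.get("fish"):
        th=np.arctan2(np.hypot(c[:,0],c[:,1]),c[:,2]); s=th/np.maximum(np.hypot(c[:,0],c[:,1]),1e-9)
        u=c[:,:2]*s[:,None]
    else: u=c[:,:2]/c[:,2:]
    return u*[K[0,0],K[1,1]]+K[:2,2]
def unproj(p,uv,z):
    K=np.array(p["K"]); u=(np.atleast_2d(uv)-K[:2,2])/[K[0,0],K[1,1]]
    if p.get("fish"):
        t=np.linalg.norm(u,axis=1,keepdims=True); d=np.hstack([u*np.sinc(t/np.pi),np.cos(t)])
    else: d=np.hstack([u,np.ones((len(u),1))])
    d=d@rot(p).T; o=np.array(p["origin"]); return o+d*((z-o[2])/d[:,2:])
def boxpts(x0,x1,y0,y1,z0,z1,n=9):
    P=[]
    for z in(z0,z1):
        for t in np.linspace(0,1,n):
            P+=[(x0+t*(x1-x0),y0,z),(x0+t*(x1-x0),y1,z),(x0,y0+t*(y1-y0),z),(x1,y0+t*(y1-y0),z)]
    return np.array(P)
BOARD=[boxpts(-.11,.11,-.16,.16,0,.018),boxpts(.094,.11,-.16,.16,0,.027)]
RULE=[boxpts(-.09,.09,-.022,.022,0,.006),boxpts(-.055,.055,-.006,.006,0,.031)]
def place(X,q,z=0):
    c,s=np.cos(q[2]),np.sin(q[2]); return X@np.array([[c,s,0],[-s,c,0],[0,0,1]])+[q[0],q[1],z]
def render(p,parts,q,z=0,S=4):
    m=np.zeros((384*S,512*S),np.uint8)
    for b in parts:
        h=cv2.convexHull(((proj(p,place(b,q,z))+.5)*S*16).astype(np.int32)); cv2.fillConvexPoly(m,h,255,shift=4)
    return cv2.resize(m,(512,384),interpolation=cv2.INTER_AREA)/255.
def fit(views,parts,q0,z=0):
    def f(q): return sum(np.abs(render(p,parts,q,z)-m).sum()/m.sum() for p,m in views)
    s=np.vstack([q0]+[np.array(q0)+d for d in np.diag([.015,.015,.08])])
    o=minimize(f,q0,method="Nelder-Mead",options=dict(initial_simplex=s,xatol=1e-4,fatol=1e-4))
    return o.x,o.fun
E
python3 - <<'E'
from plant import *
from h import *
import pickle
ps={n:capture(n) for n in("scene","top")}
box={"scene":(313,180,329,224),"top":(182,166,204,214)}
V={"board":[], "rule":[]}
for n,p in ps.items():
    for t in V:
        o=outline_of(p,t)
        if t=="rule":
            c=np.array(box[n]); o=sorted(o,key=lambda d:np.abs(np.array(d["bbox"])-c).sum())
        d=o[0]; print(n,t,np.round(d["bbox"]),d["region"].sum(),round(d["conf"],2)); V[t].append((p,d["region"].astype(float)))
pickle.dump(V,open("V.pkl","wb"))
t=ps["top"]
print(unproj(t,[[311,190],[193,190]],.01))
for name,parts,uv in(("board",BOARD,[311,190]),("rule",RULE,[193,190])):
    x=unproj(t,[uv],.01)[0]
    for vs,l in((V[name],"both"),(V[name][1:],"top"),(V[name][:1],"scene")):
        best=min((fit(vs,parts,[x[0],x[1],a]) for a in ([.2,-.2] if name=="board" else [.0,-.4,.4])),key=lambda r:r[1]) if 0 else None
        c=[fit(vs,parts,[x[0],x[1],a]) for a in ([.2,-.2] if name=="board" else [-.35,.35])]
        q,e=min(c,key=lambda k:k[1]); print(name,l,np.round(q,4),np.rad2deg(q[2]).round(2),round(e,3))
f=t["frame"][150:300,110:240]
cv2.imwrite("pics/crop1.png",cv2.resize(f[:,:,::-1],None,fx=4,fy=4,interpolation=cv2.INTER_CUBIC))
E
```

```text
scene board [139. 181. 248. 258.] 5438 0.62
scene rule [312. 182. 327. 228.] 565 0.83
top board [259. 153. 361. 228.] 5174 0.82
top rule [181. 164. 204. 210.] 557 0.76
[[ 0.52689085 -0.17418353  0.01      ]
 [ 0.54227349  0.26399598  0.01      ]]
board both [ 0.5302 -0.1598  0.1882] 10.78 0.059
board top [ 0.5303 -0.1607  0.1884] 10.79 0.019
board scene [ 0.5296 -0.158   0.1889] 10.82 0.037
rule both [ 0.5486  0.2708 -0.3363] -19.27 0.237
rule top [ 0.5479  0.2681 -0.3275] -18.76 0.079
rule scene [ 0.5488  0.2724 -0.3262] -18.69 0.062
```

View pics/crop1.png

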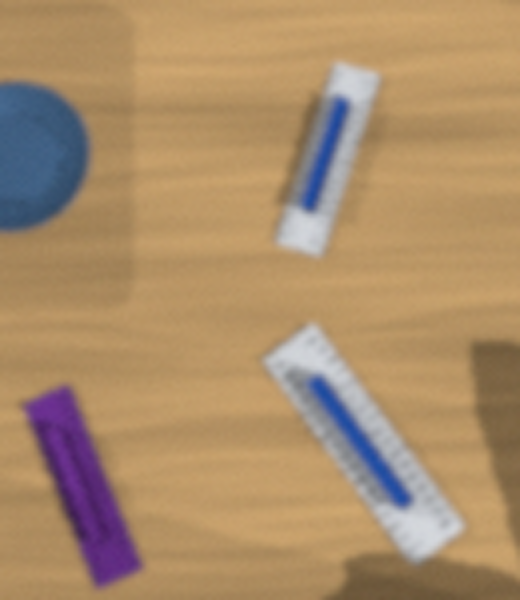

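The crop shows the small blue-ribbed rule at (328,158), the larger one at (362,445) and the purple one at (82,488). The small one's silhouette fits 180x44 mm, so it is the rule. I'll go past it with a wrist look, then on to the counter.

```bash
python3 -m creep '[[87,0.62,-0.95,0,0,0,0],[87,0.62,-0.95,0,0,0,0],[87,0.62,-0.95,0,0,0,0],[87,0.62,-0.95,0,0,0,0],[87,0.62,-0.95,0,0,0,0],[87,0.62,-0.95,0,0,0,0],[87,0.62,-0.95,0,0,0,0],[87,0.62,-0.95,0,0,0,0]]'
python3 -m creep '[[87,0.62,-0.95,0,0,0,0],[87,0.62,-0.95,0,0,0,0],[87,0.62,-0.95,0,0,0,0],[87,0.62,-0.95,0,0,0,0],[87,0.62,-0.95,0,0,0,0],[87,0.62,-0.95,0,0,0,0],[87,0.62,-0.95,0,0,0,0],[87,0.4,-0.95,0,0,0,0]]'
python3 - <<'E'
from plant import *
from h import *
import pickle
p=capture("wrist");p["fish"]=1
print(p["K"],p["origin"],p["rotation"]); 
o=outline_of(p,"rule")
print([(np.round(d["bbox"]),round(d["conf"],2)) for d in o])
print(proj(p,[[.548,.27,.03],[.456,-.067,.06]]))
q0=[.548,.27,-.33]; e=proj(p,[[.548,.27,.01]])[0]
d=min(o,key=lambda d:np.abs(np.array(d["bbox"]).reshape(2,2).mean(0)-e).sum())
print(d["bbox"],fit([(p,d["region"].astype(float))],RULE,q0))
pickle.dump((p,o),open("w1.pkl","wb"))
cv2.imwrite("pics/w1.png",cv2.resize(p["frame"][:,:,::-1],(768,576)))
E
```

```text
time_s: 1.77
tcp_pos: [0.3252, 0.4533, 0.2268]
eef_rot: [-180.0, -0.0, -17.3]
contact_force: [0.3, 0.3, -0.2]
gripper_width: 0.0873
gripper_force: 0.0
time_s: 2.43
tcp_pos: [0.4442, 0.2633, 0.2268]
eef_rot: [-180.0, -0.0, -17.3]
contact_force: [1.3, -0.8, -0.2]
gripper_width: 0.0871
gripper_force: 0.0
[[297.31863964   0.         256.00716524]
 [  0.         297.31863964 193.26655116]
 [  0.           0.           1.        ]] [0.51645552 0.24001244 0.38506564] [ 1.63526704e+02 -6.27711063e-03 -1.07212383e+02]
[(array([ 16., 115.,  84., 207.]), 0.66), (array([232., 208., 352., 309.]), 0.65), (array([152., 302., 177., 316.]), 0.57)]
[[223.70556822  90.40079364]
 [487.02735246 101.24161885]]
[232.3, 207.7, 351.7, 309.4] (array([0.77244444, 0.19      , 0.05814815]), np.float64(1.0))
```

View pics/w1.png

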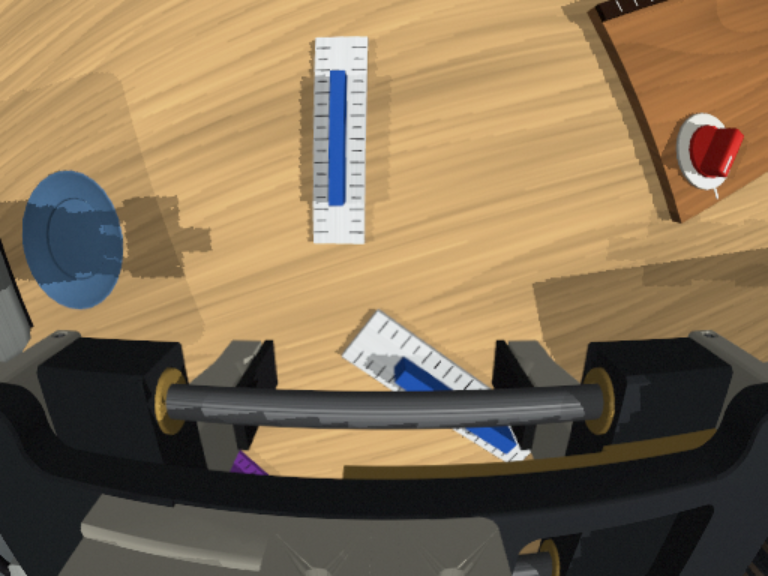

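The wrist view (768x576) shows the small rule at (340,140), which the network missed, so I'll segment it by colour. The larger one is at (440,385), and the counter is at (710,150) on the board. Moving above the counter now.

```bash
python3 -m creep '[[87,0,-0.95,0,0,0,0],[87,0,-0.95,0,0,0,0],[87,0,-0.95,0,0,0,0],[87,0,-0.95,0,0,0,0],[87,0,-0.95,0,0,0,0],[87,0,-0.95,0,0,0,0],[87,0,-0.95,0,0,0,0],[87,0,-0.95,0,0,0,0]]' >/dev/null
python3 -m creep '[[87,0,-0.95,0,0,0,0],[87,0,-0.95,0,0,0,0],[87,0,-0.95,0,0,0,0],[87,0,-0.95,0,0,0,0],[87,0,-0.95,0,0,0,0],[87,0,-0.5,0,0,0,0],[87,0,0,0,0,0,0]]'
cat > meas.py <<'E'
from h import *
def rulefit(p,q0,z=0):
    f=cv2.cvtColor(p["frame"],cv2.COLOR_RGB2HSV).astype(int)
    hull=cv2.dilate((render(p,RULE,q0,z)>.1).astype(np.uint8),np.ones((21,21)))
    m=((f[...,1]<60)&(f[...,2]>90))|((f[...,0]>105)&(f[...,0]<130)&(f[...,1]>120))
    m=(m&(hull>0)).astype(np.uint8); m=cv2.morphologyEx(m,cv2.MORPH_CLOSE,np.ones((5,5)))
    n,l,s,_=cv2.connectedComponentsWithStats(m); i=1+np.argmax(s[1:,4])
    return fit([(p,(l==i).astype(float))],RULE,q0,z)
E
python3 - <<'E'
from plant import *
from meas import *
import pickle
p,o=pickle.load(open("w1.pkl","rb"))
q,e=rulefit(p,[.548,.27,-.33]);print("rule",q.round(4),np.rad2deg(q[2]),e)
p=capture("wrist");p["fish"]=1
o=outline_of(p,"board");print([(np.round(d["bbox"]),round(d["conf"],2),d["region"].sum()) for d in o])
oc=outline_of(p,"counter");print([(np.round(d["bbox"]),round(d["conf"],2)) for d in oc])
pickle.dump((p,o,oc),open("w2.pkl","wb"))
# overlay of board model
im=p["frame"][:,:,::-1].copy(); im=cv2.resize(im,(768,576),interpolation=cv2.INTER_CUBIC)
q=[.5302,-.16,.1882]
for pts in([[-.11,-.16,.018],[-.11,.16,.018],[.094,.16,.018],[.094,-.16,.018]],[[.094,-.16,.027],[.094,.16,.027],[.11,.16,.027],[.11,-.16,.027]]):
    P=np.array(pts); P=np.vstack([P[i]+t*(P[(i+1)%4]-P[i]) for i in range(4) for t in np.linspace(0,1,20)])
    cv2.polylines(im,[(proj(p,place(P,q))*1.5).astype(np.int32)],True,(0,255,0),1)
cv2.imwrite("pics/w2.png",im)
E
```

```text
time_s: 3.78
tcp_pos: [0.443, -0.0582, 0.2267]
eef_rot: [180.0, -0.0, -17.4]
contact_force: [0.7, 0.3, -0.1]
gripper_width: 0.087
gripper_force: 0.0
rule [ 0.5473  0.2705 -0.3179] -18.214874957746865 0.01922768280524281
[(array([159.,   0., 445., 211.]), 0.6, np.int64(38346))]
[(array([239., 137., 277., 185.]), 0.79)]
```

View pics/w2.png

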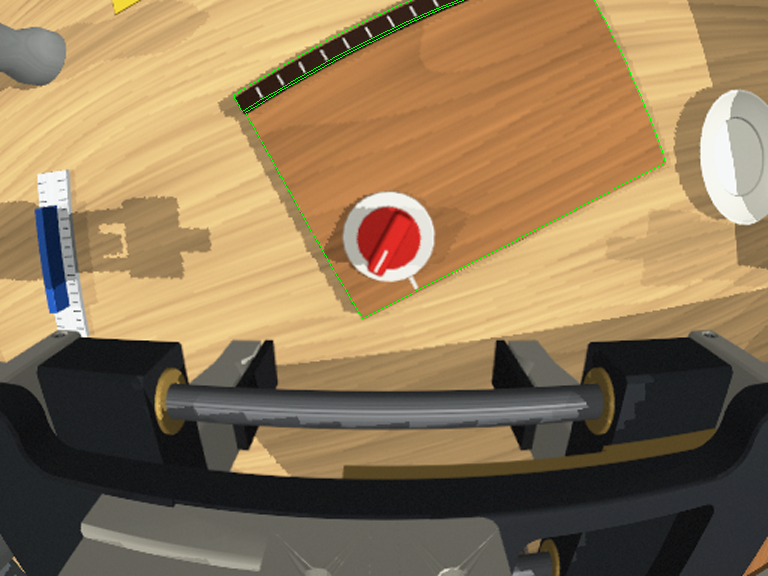

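The overlay matches the board to within a pixel or so. The counter bar runs from its pointer end at (377,272) to (403,213).

```bash
python3 - <<'E'
from meas import *
import pickle
p,o,oc=pickle.load(open("w2.pkl","rb"))
q,e=fit([(p,o[0]["region"].astype(float))],BOARD,[.5302,-.16,.188]);print("board wrist",q.round(4),np.rad2deg(q[2]),e)
f=cv2.cvtColor(p["frame"],cv2.COLOR_RGB2HSV).astype(int)
m=((f[...,1]<60)&(f[...,2]>110)).astype(np.uint8)
yy,xx=np.mgrid[:384,:512]
w=m&(xx>220)&(xx<300)&(yy>120)&(yy<200)
n,l,s,c=cv2.connectedComponentsWithStats(w.astype(np.uint8))
for i in range(1,n):
    if s[i,4]>6:
        ys,xs=np.where(l==i); z=.062 if s[i,4]<150 else .02
        P=unproj(p,np.c_[xs,ys],z)[:,:2]; u,sv,vt=np.linalg.svd(P-P.mean(0))
        print(s[i],c[i].round(1),P.mean(0).round(4),np.rad2deg(np.arctan2(vt[0,1],vt[0,0])).round(1),(sv/len(P)**.5).round(4))
for qq in([.5302,-.16,.1882],q):
    a=place(np.array([[-.055,.105,.062],[-.055,.105,.02]]),qq);print(a.round(4),proj(p,a).round(1))
E1=unproj(p,np.array([[377,273],[404,212]])/1.5,.062);print(E1.round(4),np.rad2deg(np.arctan2(*(E1[1]-E1[0])[1::-1])),E1.mean(0))
# brightest red = top face
m=(f[...,1]>150)&((f[...,0]<8)|(f[...,0]>172))&(xx>220)&(xx<300)&(yy>120)&(yy<200)
print(np.percentile(f[...,2][m],[5,25,50,75,95]))
t=(m&(f[...,2]>200)).astype(np.uint8)
cv2.imwrite("pics/knob.png",cv2.resize(p["frame"][120:200,215:305,::-1],None,fx=7,fy=7,interpolation=cv2.INTER_CUBIC))
E
```

```text
board wrist [ 0.5298 -0.1601  0.1895] 10.856258957554502 0.008057593245403309
[ 229  128   61   65 1430] [259.3 155.6] [ 0.4573 -0.068 ] -146.2 [0.024  0.0227]
[250 168   8  13  25] [253.6 173.8] [ 0.4464 -0.0575] 133.3 [0.0047 0.0005]
[[ 0.4565 -0.0671  0.062 ]
 [ 0.4565 -0.0671  0.02  ]] [[259.2 162.7]
 [258.8 156.5]]
[[ 0.456  -0.0673  0.062 ]
 [ 0.456  -0.0673  0.02  ]] [[259.5 163.2]
 [259.1 156.9]]
[[ 0.4382 -0.0523  0.062 ]
 [ 0.476  -0.0847  0.062 ]] -40.64297855186466 [ 0.4570669  -0.06849168  0.062     ]
[123.  157.  198.5 214.  225. ]
```

View pics/knob.png

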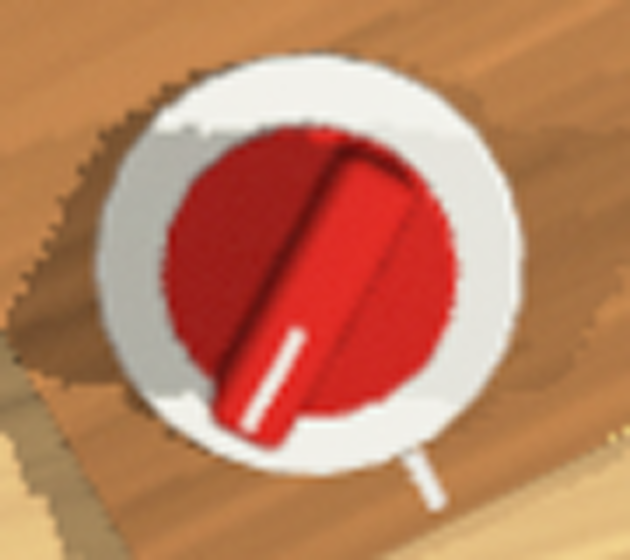

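The bar's measured direction is about -43°, giving a value of about 54°. The axis is at (0.4566,-0.0675). I'll descend, turned 26° clockwise, and grip the bar.

```bash
python3 -m creep '[[87,0.135,-0.093,-0.9,0,0,-6.5],[87,0.135,-0.093,-0.9,0,0,-6.5],[87,0.135,-0.093,-0.9,0,0,-6.5],[87,0.135,-0.093,-0.9,0,0,-6.5],[87,0,0,-0.9,0,0,0],[87,0,0,-0.9,0,0,0],[87,0,0,-0.9,0,0,0],[87,0,0,-0.9,0,0,0]]' 25
python3 -m creep '[[60,0,0,-0.4,0,0,0],[40,0,0,0,0,0,0],[25,0,0,0,0,0,0],[5,0,0,0,0,0,0],[5,0,0,0,0,0,0],[5,0,0,0,0,0,0],[5,0,0,0,0,0,0],[5,0,0,0,0,0,0]]' 25
```

```text
time_s: 4.6
tcp_pos: [0.457, -0.065, 0.0457]
eef_rot: [-180.0, -0.0, -43.2]
contact_force: [-0.1, -0.1, -1.1]
gripper_width: 0.0868
gripper_force: 0.0
time_s: 5.27
tcp_pos: [0.457, -0.066, 0.0371]
eef_rot: [-179.9, -0.0, -43.3]
contact_force: [-0.2, -0.7, 0.4]
gripper_width: 0.0397
gripper_force: 0.0
```

```bash
python3 -m creep '[[5,0,0,0,0,0,0],[5,0,0,0,0,0,0],[5,0,0,0,0,0,0],[5,0,0,0,0,0,0],[5,0,0,0,0,0,0],[5,0,0,0,0,0,0]]' 25; python3 -c "
from plant import r; s=r.get_state(); print(s['moment'],s['joints'])"
```

```text
time_s: 5.77
tcp_pos: [0.4567, -0.0661, 0.0366]
eef_rot: [180.0, -0.0, -43.3]
contact_force: [0.0, -0.2, -0.2]
gripper_width: 0.0138
gripper_force: 24.9
[-0.11086847  0.00185567 -0.00895778] [ 1.63249173e+01  1.34151323e+01 -3.94125119e+01  7.70463563e-03
 -3.71771348e+01  3.03790870e+01]
```

```bash
python3 -m creep '[[5,0,0,0,0,0,6.5],[5,0,0,0,0,0,6.5],[5,0,0,0,0,0,6.5],[5,0,0,0,0,0,6.5],[5,0,0,0,0,0,6.5],[5,0,0,0,0,0,6.5],[5,0,0,0,0,0,6.5],[5,0,0,0,0,0,6]]' 25; python3 -c "
from plant import r; print(r.get_state()['moment'])"
python3 -m creep '[[5,0,0,0,0,0,1.5],[5,0,0,0,0,0,0]]' 25; python3 -c "
from plant import r; print(r.get_state()['moment'])"
python3 -m creep '[[5,0,0,0,0,0,1.5],[5,0,0,0,0,0,0]]' 25; python3 -c "
from plant import r; print(r.get_state()['moment'])"
```

```text
time_s: 6.43
tcp_pos: [0.4567, -0.0661, 0.0366]
eef_rot: [180.0, -0.0, 8.5]
contact_force: [0.0, -0.3, 0.1]
gripper_width: 0.0138
gripper_force: 24.9
[-0.13928645 -0.05920856 -0.02230995]
time_s: 6.6
tcp_pos: [0.4567, -0.0661, 0.0366]
eef_rot: [180.0, -0.0, 9.8]
contact_force: [0.9, 0.3, 0.8]
gripper_width: 0.014
gripper_force: 24.9
[-0.09726227 -0.06954213  0.02542572]
time_s: 6.77
tcp_pos: [0.4567, -0.0661, 0.0366]
eef_rot: [180.0, -0.0, 11.2]
contact_force: [-0.1, -0.7, 0.5]
gripper_width: 0.014
gripper_force: 24.9
[-0.16006383 -0.12734437 -0.08225623]
```

```bash
for i in 1; do python3 -m creep '[[5,0,0,0,0,0,1.5],[5,0,0,0,0,0,0]]' 25; python3 -c "
from plant import r; print(r.get_state()['moment'])"; done
python3 -m creep '[[5,0,0,0,0,0,1.5],[5,0,0,0,0,0,0]]' 25; python3 -c "
from plant import r; print(r.get_state()['moment'])"
```

```text
time_s: 6.93
tcp_pos: [0.4567, -0.0661, 0.0366]
eef_rot: [-180.0, -0.0, 12.6]
contact_force: [-0.5, -0.6, -0.2]
gripper_width: 0.0144
gripper_force: 25.3
[-0.22195096 -0.14039075 -0.39992422]
time_s: 7.1
tcp_pos: [0.4567, -0.0661, 0.0366]
eef_rot: [-180.0, -0.0, 14.1]
contact_force: [0.7, -0.8, 0.3]
gripper_width: 0.0141
gripper_force: 26.2
[-0.23335033 -0.18839997 -0.67984513]
```

The moment rises past about 11°, so the knob is at its zero stop. Easing back, releasing, rising and checking.

```bash
python3 -m creep '[[5,0,0,0,0,0,-2.8],[5,0,0,0,0,0,0],[45,0,0,0,0,0,0],[45,0,0,0,0,0,0],[45,0,0,0,0,0,0],[45,0,0,0,0,0,0],[45,0,0,0,0,0,0],[45,0,0,0,0,0,0]]' 25
python3 -m creep '[[60,0,0,0.5,0,0,0],[60,0,0,0.9,0,0,0],[60,0,0,0.9,0,0,0],[60,0,0,0.9,0,0,0],[60,0,0,0.9,0,0,0],[60,0,0,0.9,0,0,0],[60,0,0,0.9,0,0,0],[60,0,0,0.9,0,0,0]]' 25
python3 - <<'E'
from plant import *
from meas import *
import pickle
p=capture("wrist");p["fish"]=1
o=outline_of(p,"board")
pickle.dump((p,o),open("w3.pkl","wb"))
q,e=fit([(p,o[0]["region"].astype(float))],BOARD,[.5302,-.16,.188]);print("board wrist",q.round(4),np.rad2deg(q[2]),e)
im=cv2.resize(p["frame"][:,:,::-1],None,fx=3,fy=3,interpolation=cv2.INTER_CUBIC)
L=lambda pts,c:cv2.polylines(im,[((proj(p,place(np.array(pts),q))+.5)*3-.5).astype(np.int32)],False,c,1)
L([[-.055-x,.105,.062] for x in np.linspace(-.025,.05,9)],(255,255,0))
L([[.094,y,.018] for y in np.linspace(-.16,.16,30)],(0,255,0))
u=(proj(p,place(np.array([[-.02,.08,.04]]),q))[0]*3).astype(int);print(u)
x0,y0=max(u[0]-400,0),max(u[1]-300,0)
cv2.imwrite("pics/w3.png",im[y0:y0+590,x0:x0+790])
E
```

```text
time_s: 7.77
tcp_pos: [0.4566, -0.0661, 0.0365]
eef_rot: [180.0, 0.0, 11.4]
contact_force: [-0.4, 0.3, 0.2]
gripper_width: 0.0436
gripper_force: 0.0
time_s: 8.43
tcp_pos: [0.4563, -0.0661, 0.2078]
eef_rot: [-180.0, -0.0, 11.4]
contact_force: [-0.7, -0.1, -0.1]
gripper_width: 0.0601
gripper_force: 0.0
board wrist [ 0.5294 -0.1593  0.1891] 10.835817027398262 0.008644604215808337
[836 436]
```

View pics/w3.png

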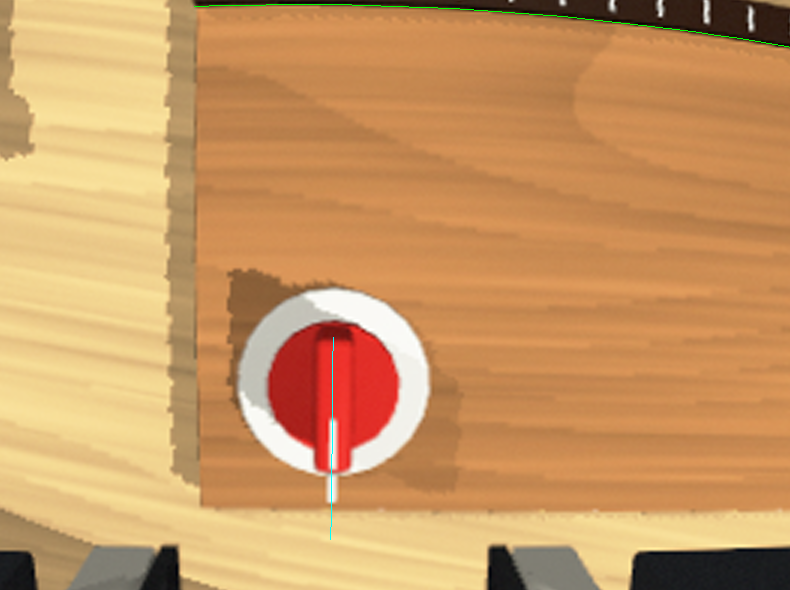

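The bar and pointer (333,400) line up with the tick at (332,490), so the counter is at zero. On to the rule.

```bash
python3 -m creep '[[60,0.26,0.961,0,0,0,-2.11],[60,0.26,0.961,0,0,0,-2.11],[60,0.26,0.961,0,0,0,-2.11],[60,0.26,0.961,0,0,0,-2.11],[60,0.26,0.961,0,0,0,-2.11],[60,0.26,0.961,0,0,0,-2.11],[60,0.26,0.961,0,0,0,-2.11],[60,0.26,0.961,0,0,0,-2.11]]' > /dev/null
python3 -m creep '[[60,0.26,0.961,0,0,0,-2.11],[60,0.26,0.961,0,0,0,-2.11],[60,0.26,0.961,0,0,0,-2.11],[60,0.26,0.961,0,0,0,-2.11],[60,0.26,0.961,0,0,0,-2.11],[60,0.26,0.961,0,0,0,-2.11],[60,0,0,0,0,0,0]]'
python3 - <<'E'
from plant import *
from meas import *
p=capture("wrist");p["fish"]=1
q,e=rulefit(p,[.5473,.2705,-.318]);print("rule",q.round(4),np.rad2deg(q[2]),e)
E
```

```text
time_s: 9.78
tcp_pos: [0.5484, 0.2736, 0.205]
eef_rot: [180.0, 0.0, -18.1]
contact_force: [-0.4, 0.1, -0.5]
gripper_width: 0.0599
gripper_force: 0.0
rule [ 0.5477  0.2703 -0.3162] -18.114256189683896 0.01894407568474861
```

```bash
python3 -m creep '[[45,-0.04,-0.13,-0.9,0,0,0],[45,0,0,-0.9,0,0,0],[45,0,0,-0.9,0,0,0],[45,0,0,-0.9,0,0,0],[45,0,0,-0.9,0,0,0],[45,0,0,-0.9,0,0,0],[45,0,0,-0.9,0,0,0],[45,0,0,-0.9,0,0,0]]' 25
python3 -m creep '[[35,0,0,-0.4,0,0,0],[25,0,0,-0.12,0,0,0],[5,0,0,0,0,0,0],[5,0,0,0,0,0,0],[5,0,0,0,0,0,0],[5,0,0,0,0,0,0],[5,0,0,0,0,0,0],[5,0,0,0,0,0,0]]' 30
```

```text
time_s: 10.5
tcp_pos: [0.5462, 0.266, 0.0253]
eef_rot: [180.0, 0.0, -18.1]
contact_force: [-0.2, -0.1, -0.1]
gripper_width: 0.0449
gripper_force: 0.0
time_s: 11.17
tcp_pos: [0.5475, 0.2678, 0.0151]
eef_rot: [-179.9, -0.1, -18.1]
contact_force: [-1.2, 1.2, 6.4]
gripper_width: 0.0115
gripper_force: 30.0
```

```bash
python3 -m creep '[[5,0,0,0,0,0,0],[5,0,0,0.2,0,0,0],[5,0,0,0.2,0,0,0],[5,0,0,0.4,0,0,0],[5,0,0,0,0,0,0]]' 40; python3 -c "
from plant import r; print(r.get_state()['moment'])"
```

```text
time_s: 11.58
tcp_pos: [0.5474, 0.2675, 0.0356]
eef_rot: [-179.9, -0.1, -18.1]
contact_force: [-0.0, -0.3, -1.8]
gripper_width: 0.0113
gripper_force: 40.0
[ 0.13376421 -0.05417331 -0.0251308 ]
```

Lifted; the rule's weight shows as about 0.18 kg. Carrying it over to 6 mm short of the cleat, turning -61°.

```bash
python3 -m creep '[[5,0,0,0.85,0,0,0],[5,0,0,0.85,0,0,0],[5,0,0,0.9,0,0,0],[5,0.096,-0.926,0,0,0,-3.82],[5,0.096,-0.926,0,0,0,-3.82],[5,0.096,-0.926,0,0,0,-3.82],[5,0.096,-0.926,0,0,0,-3.82],[5,0.096,-0.926,0,0,0,-3.82]]' 40 >/dev/null
python3 -m creep '[[5,0.096,-0.926,0,0,0,-3.82],[5,0.096,-0.926,0,0,0,-3.82],[5,0.096,-0.926,0,0,0,-3.82],[5,0.096,-0.926,0,0,0,-3.82],[5,0.096,-0.926,0,0,0,-3.82],[5,0.096,-0.926,0,0,0,-3.82],[5,0.096,-0.926,0,0,0,-3.82],[5,0.096,-0.926,0,0,0,-3.82]]' 40 >/dev/null
python3 -m creep '[[5,0.096,-0.926,0,0,0,-3.82],[5,0.096,-0.926,0,0,0,-3.82],[5,0.096,-0.926,0,0,0,-3.82],[5,0,0,0,0,0,0],[5,0,0,0,0,0,0],[5,0,0,0,0,0,0]]' 40
python3 - <<'E'
from plant import *
from meas import *
import pickle
p=capture("wrist");p["fish"]=1; o=outline_of(p,"board");pickle.dump((p,o),open("w4.pkl","wb"))
s=r.get_state();print(s["tcp_pos"].round(4),s["eef_rot"].round(2),s["gripper_width"])
q=np.array([s["tcp_pos"][0],s["tcp_pos"][1],np.deg2rad(s["eef_rot"][2])]); z=s["tcp_pos"][2]-.0151
im=cv2.resize(p["frame"][:,:,::-1],None,fx=1.5,fy=1.5,interpolation=cv2.INTER_CUBIC)
def L(P,q,c,z=0): cv2.polylines(im,[((proj(p,place(np.array(P),q,z))+.5)*1.5-.5).astype(np.int32)],False,c,1)
b=[.5297,-.1597,np.deg2rad(10.84)]
L([[.094,y,.018] for y in np.linspace(-.16,.16,30)],b,(0,255,0))
for w in(-.022,.022): L([[x,w,.006] for x in np.linspace(-.09,.09,20)],q,(255,0,255),z)
cv2.imwrite("pics/w4.png",im)
E
```

```text
time_s: 13.42
tcp_pos: [0.5848, -0.1035, 0.0985]
eef_rot: [180.0, 0.0, -79.3]
contact_force: [0.1, -0.4, -2.2]
gripper_width: 0.0119
gripper_force: 40.0
[ 0.585  -0.1028  0.0986] [-180.      0.    -79.19] 0.011314143635891198
```

View pics/w4.png

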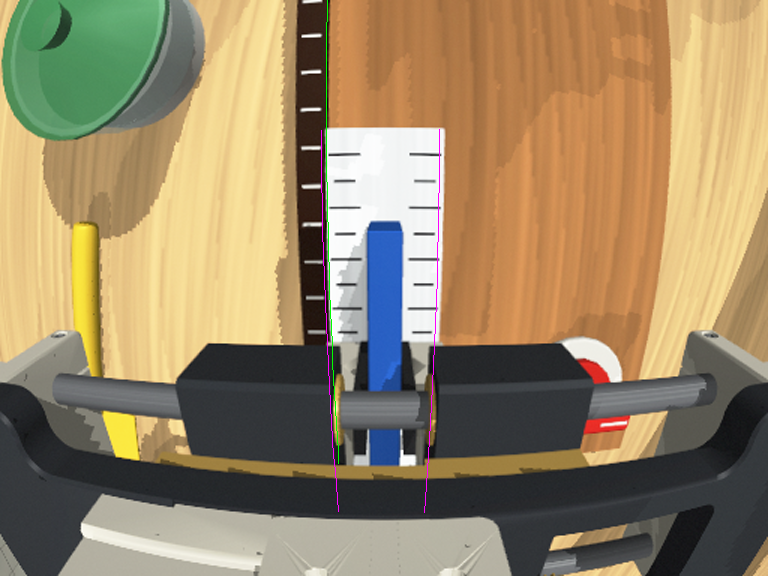

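The rule is held level and parallel to the cleat, with its left edge at x≈326 and the cleat face at x≈328. It is still raised and 6–8 mm short. Lowering gently to just above the board.

```bash
python3 -m creep '[[5,0,0,-0.5,0,0,0],[5,0,0,-0.6,0,0,0],[5,0,0,-0.6,0,0,0],[5,0,0,-0.5,0,0,0],[5,0,0,-0.2,0,0,0],[5,0,0,-0.1,0,0,0],[5,0,0,-0.06,0,0,0],[5,0,0,0,0,0,0]]' 40
python3 -m creep '[[5,0,0,-0.02,0,0,0],[5,0,0,-0.02,0,0,0],[5,0,0,0,0,0,0]]' 
python3 -m creep '[[5,0,0,-0.02,0,0,0],[5,0,0,0,0,0,0]]'; python3 -c "
from plant import r; print(r.get_state()['moment'])"
```

```text
time_s: 14.18
tcp_pos: [0.5854, -0.1031, 0.035]
eef_rot: [-180.0, -0.0, -79.2]
contact_force: [-0.4, -0.1, -2.0]
gripper_width: 0.0113
gripper_force: 40.0
time_s: 14.43
tcp_pos: [0.5853, -0.1033, 0.034]
eef_rot: [-180.0, -0.0, -79.2]
contact_force: [-1.4, -0.4, -2.8]
gripper_width: 0.0113
gripper_force: 40.0
time_s: 14.6
tcp_pos: [0.5851, -0.1034, 0.0332]
eef_rot: [-180.0, -0.0, -79.3]
contact_force: [0.1, -0.5, -2.0]
gripper_width: 0.0118
gripper_force: 40.0
[ 0.00348735 -0.09546076  0.02801985]
```

```bash
python3 -m creep '[[5,0,0,-0.02,0,0,0],[5,0,0,0,0,0,0]]'; python3 -m creep '[[5,0,0,-0.02,0,0,0],[5,0,0,0,0,0,0]]';python3 -m creep '[[5,0,0,-0.02,0,0,0],[5,0,0,0,0,0,0]]'
```

```text
time_s: 14.77
tcp_pos: [0.5851, -0.1035, 0.033]
eef_rot: [-180.0, -0.0, -79.2]
contact_force: [-2.7, 1.4, 4.2]
gripper_width: 0.0118
gripper_force: 40.0
time_s: 14.93
tcp_pos: [0.5851, -0.1034, 0.033]
eef_rot: [-180.0, -0.0, -79.2]
contact_force: [-3.7, 1.5, 8.5]
gripper_width: 0.0115
gripper_force: 40.0
time_s: 15.1
tcp_pos: [0.5851, -0.1034, 0.033]
eef_rot: [-180.0, -0.0, -79.2]
contact_force: [-5.6, 2.3, 12.6]
gripper_width: 0.0114
gripper_force: 40.0
```

Touched down flat at z≈0.033. I'll ease the load and slide towards the cleat along (0.982, 0.188), watching the force.

```bash
python3 -m creep '[[5,0,0,0.045,0,0,0],[5,0.039,0.0075,0,0,0,0],[5,0.039,0.0075,0,0,0,0],[5,0.039,0.0075,0,0,0,0],[5,0.039,0.0075,0,0,0,0],[5,0,0,0,0,0,0]]'
for i in 1 2; do :; done
python3 -m creep '[[5,0.039,0.0075,0,0,0,0],[5,0,0,0,0,0,0]]'
python3 -m creep '[[5,0.02,0.004,0,0,0,0],[5,0,0,0,0,0,0]]'; python3 -c "
from plant import r; print(r.get_state()['moment'])"
```

```text
time_s: 15.6
tcp_pos: [0.5881, -0.1031, 0.033]
eef_rot: [179.9, -0.0, -79.3]
contact_force: [-5.6, -0.3, 8.5]
gripper_width: 0.0114
gripper_force: 40.0
time_s: 15.77
tcp_pos: [0.589, -0.103, 0.033]
eef_rot: [179.9, -0.0, -79.3]
contact_force: [-5.5, -0.4, 8.1]
gripper_width: 0.0113
gripper_force: 40.0
time_s: 15.93
tcp_pos: [0.5892, -0.1029, 0.033]
eef_rot: [179.9, -0.0, -79.3]
contact_force: [-6.4, -1.3, 8.8]
gripper_width: 0.0117
gripper_force: 40.0
[-0.2909902   2.17797742  0.01855248]
```

```bash
python3 -m creep '[[5,0.02,0.004,0.02,0,0,0],[5,0.02,0.004,0,0,0,0],[5,0,0,0,0,0,0]]'
python3 -m creep '[[5,0.02,0.004,0,0,0,0],[5,0,0,0,0,0,0]]'
python3 -m creep '[[5,0.02,0.004,0,0,0,0],[5,0,0,0,0,0,0]]'
python3 -m creep '[[5,0.02,0.004,0,0,0,0],[5,0,0,0,0,0,0]]'; python3 -c "
from plant import r; print(r.get_state()['moment'])"
```

```text
time_s: 16.18
tcp_pos: [0.5915, -0.1022, 0.0331]
eef_rot: [180.0, -0.0, -79.3]
contact_force: [-1.0, -0.6, 1.1]
gripper_width: 0.0117
gripper_force: 40.0
time_s: 16.35
tcp_pos: [0.5919, -0.1021, 0.0331]
eef_rot: [180.0, -0.0, -79.2]
contact_force: [-2.4, -0.9, 1.2]
gripper_width: 0.0117
gripper_force: 40.0
time_s: 16.52
tcp_pos: [0.5924, -0.102, 0.0331]
eef_rot: [180.0, 0.0, -79.3]
contact_force: [-2.2, -1.7, 1.1]
gripper_width: 0.0118
gripper_force: 40.0
time_s: 16.68
tcp_pos: [0.5925, -0.1019, 0.0331]
eef_rot: [180.0, 0.0, -79.3]
contact_force: [-2.7, -0.8, 1.8]
gripper_width: 0.0116
gripper_force: 40.0
[-0.22316605  1.12808811 -0.09620577]
```

```bash
for i in 1; do python3 -m creep '[[5,0.02,0.004,0,0,0,0],[5,0,0,0,0,0,0]]'; done
python3 -m creep '[[5,0.02,0.004,0,0,0,0],[5,0,0,0,0,0,0]]'
python3 -m creep '[[5,0.02,0.004,0,0,0,0],[5,0,0,0,0,0,0]]'
python3 -m creep '[[5,0.02,0.004,0,0,0,0],[5,0,0,0,0,0,0]]'; python3 -c "
from plant import r; print(r.get_state()['moment'])"
```

```text
time_s: 16.85
tcp_pos: [0.5926, -0.1019, 0.0331]
eef_rot: [179.9, 0.0, -79.3]
contact_force: [-5.2, -0.9, 4.0]
gripper_width: 0.0118
gripper_force: 40.0
time_s: 17.02
tcp_pos: [0.5926, -0.1019, 0.0331]
eef_rot: [179.9, 0.0, -79.3]
contact_force: [-6.9, -0.9, 5.0]
gripper_width: 0.0119
gripper_force: 40.0
time_s: 17.18
tcp_pos: [0.5926, -0.1019, 0.0331]
eef_rot: [179.8, 0.0, -79.3]
contact_force: [-8.1, -1.0, 6.8]
gripper_width: 0.0118
gripper_force: 40.0
time_s: 17.35
tcp_pos: [0.5926, -0.1019, 0.0331]
eef_rot: [179.8, 0.0, -79.3]
contact_force: [-9.1, 0.4, 8.4]
gripper_width: 0.0119
gripper_force: 40.0
[-0.23177825  3.32890374 -0.06947532]
```

The rule is firmly against the cleat: position is stuck at 9 N with mz≈0, so contact is even along the edge. Easing most of the push, then releasing.

```bash
python3 -m creep '[[5,-0.035,-0.007,0,0,0,0],[5,0,0,0,0,0,0]]'; python3 -m creep '[[5,0,0,0,0,0,0],[5,0,0,0,0,0,0]]' 8
python3 -m creep '[[18,0,0,0,0,0,0],[22,0,0,0,0,0,0],[26,0,0,0,0,0,0],[32,0,0,0,0,0,0],[32,0,0,0,0,0,0]]'
python3 - <<'E'
from plant import *
from meas import *
import pickle
p=capture("wrist");p["fish"]=1; pickle.dump(p,open("w5.pkl","wb"))
im=p["frame"][:260,130:390,::-1]
cv2.imwrite("pics/w5.png",cv2.resize(im,None,fx=2.3,fy=2.3,interpolation=cv2.INTER_CUBIC))
E
```

```text
time_s: 17.52
tcp_pos: [0.5926, -0.1019, 0.0331]
eef_rot: [179.9, 0.0, -79.3]
contact_force: [-6.8, -0.9, 4.8]
gripper_width: 0.0113
gripper_force: 40.0
time_s: 17.68
tcp_pos: [0.5926, -0.1019, 0.033]
eef_rot: [179.9, 0.0, -79.3]
contact_force: [-6.7, -0.2, 6.4]
gripper_width: 0.0125
gripper_force: 8.0
time_s: 18.1
tcp_pos: [0.5946, -0.1015, 0.0333]
eef_rot: [-180.0, -0.0, -79.2]
contact_force: [-1.1, 0.5, -0.1]
gripper_width: 0.0306
gripper_force: 0.0
```

View pics/w5.png

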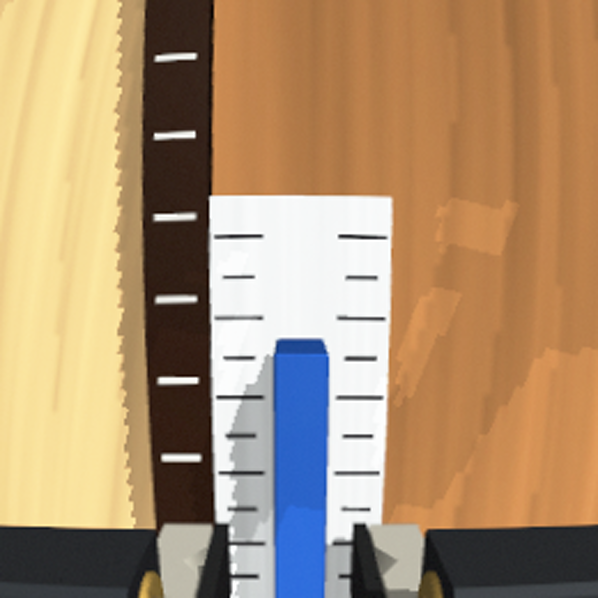

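The visible edge lies flush against the cleat at x≈211. Rising and backing off along +y to see the whole rule.

```bash
python3 -m creep '[[32,0,0,0.3,0,0,0],[32,0,0,0.8,0,0,0],[32,0,0,0.9,0,0,0],[32,0,0,0.9,0,0,0],[32,0,0,0.9,0,0,0],[32,0,0,0.9,0,0,0],[32,-0.2,0.9,0.8,0,0,0],[32,-0.2,0.9,0.4,0,0,0]]' >/dev/null
python3 -m creep '[[32,-0.2,0.9,0,0,0,0],[32,-0.2,0.9,0,0,0,0],[32,-0.2,0.9,0,0,0,0],[32,-0.2,0.9,0,0,0,0],[32,0,0.5,0,0,0,0],[32,0,0,0,0,0,0]]'
python3 - <<'E'
from plant import *
from meas import *
p=capture("wrist");p["fish"]=1
o=outline_of(p,"board")
b,e=fit([(p,cv2.morphologyEx(o[0]["region"].astype(np.uint8),cv2.MORPH_CLOSE,np.ones((3,3))).astype(float))],BOARD,[.5297,-.1597,.189]);print("board",b.round(4),np.rad2deg(b[2]),e)
q,e=rulefit(p,[.593,-.102,np.deg2rad(-79.2)],.018)
print("rule",q.round(4),np.rad2deg(q[2]),e)
for bb in(b,[.5297,-.1597,.1892]):
    d=q[:2]-bb[:2];c,s=np.cos(bb[2]),np.sin(bb[2]);print("in board",c*d[0]+s*d[1],-s*d[0]+c*d[1],np.rad2deg(q[2]-bb[2]))
u=proj(p,[[.593,-.102,.02]])[0].astype(int);print(u)
x0,y0=max(u[0]-125,0),max(u[1]-95,0)
cv2.imwrite("pics/w6.png",cv2.resize(p["frame"][y0:y0+190,x0:x0+250,::-1],None,fx=3.1,fy=3.1,interpolation=cv2.INTER_CUBIC))
E
```

```text
time_s: 19.32
tcp_pos: [0.5643, 0.0479, 0.1815]
eef_rot: [-179.9, 0.0, -79.1]
contact_force: [0.7, -0.3, 0.1]
gripper_width: 0.0319
gripper_force: 0.0
board [ 0.5297 -0.1616  0.1837] 10.527137198801979 0.23646499782595196
rule [ 0.5921 -0.1023 -1.3814] -79.14926149642672 0.04875882462055495
in board 0.0721076246574797 0.04687780655615352 -89.6763986952287
in board 0.07203783897026475 0.04464875785506037 -89.98962298030189
[255  38]
```

View pics/w6.png

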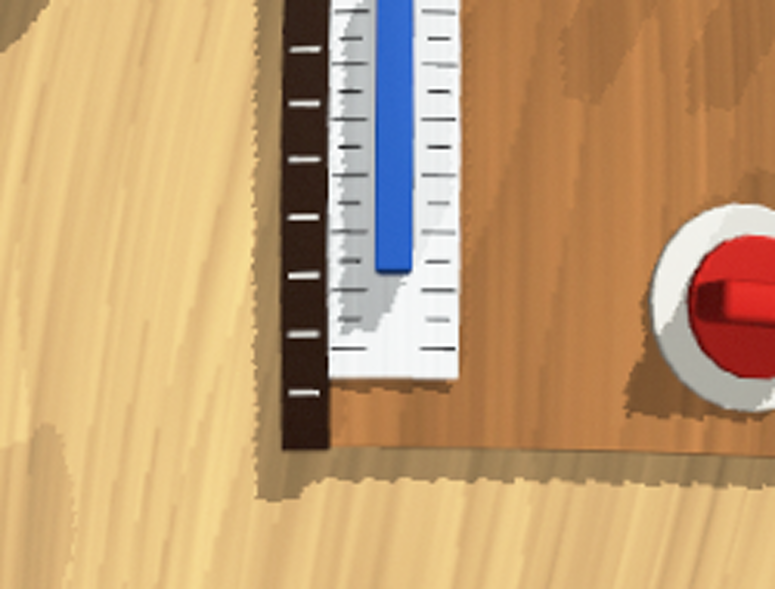

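The near end is flush too, with the edge at x≈329 all along the cleat. The fit puts the rule's centre line at 72.0 mm in the board frame and -89.99°, and the counter bar is still at zero. Handing in.

```bash
python3 -c "
from plant import close_job; print(close_job())"
```

```text
the job is handed in; nothing more can be done
None
```

The job is handed in at about 19 s of the 53 s: the counter was turned back to its zero stop first, then the straightedge was set down gently, rib up and flush along the cleat, and nothing else was moved.

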